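# Load the temple jig under the guard of a marking press and stamp it

### The job

Stamp the spectacle temple that is clamped on the loose aluminium jig: lay the jig flat on the bed of the marking press and slide it, front end first, between the rails and under the low finger guard until it is fully home against the end stop, without jamming it against the guard. Then pull the press's lever all the way down so that the die presses on the temple, and ease it back up to the top in hand rather than letting it spring back. Leave the jig home in the press and the other things on the bench where they lie.

Things in the scene. Friction and masses are not known exactly. Their poses are not given: they have to be found in the camera images.
- press: Grey cast hand marking press, fixed. Origin on the bench under the die; +x = direction in which the jig is pushed in, +y = lever side, z up. Base 360 x 160 (x -230 to +130 mm); its steel bed is 20 mm above the bench (x -230 to +70, 130 wide). Head and column: x -50 to +128, y +-42, 106 to 290 above the bench; hubs at its sides reach y -64 and +113
- stop (a point): middle of the end stop's face, at (50, 0, 26) mm in the press's frame, same axes: the jig is home when the middle of its front face is against it. Two rails on the bed, 12 mm high and 49 mm apart, lead to it from x -110 mm in the press's frame, with flared ends from x -139; in front of these the bed is open
- guard: finger guard of the press, a low dark gantry across the bed with a clear window, 10 mm thick (x -65 to -55 mm in the press's frame), 112 wide, up to 147 above the bench. The opening under its lip reaches 23 mm above the bed (43 above the bench) and is 88 wide. Origin and axes: those of the press
- die: brass die 30 x 14 under the ram, sprung by up to 7 mm; origin at its underside, 45 mm above the bench with the lever up (9 mm above the temple of a jig on the bed)
- lever (a joint): press lever, rad: 0 = up at its stop, 1.3 = fully down at its stop. A spring always draws it up: some 3 N at the ball near the top, 6 to 9 N at the bottom; the die, which meets the temple at about 0.9, adds 1 to 2 N. Let go, it springs back. The ram goes down 10 mm per rad
- pivot (a point): point on the lever's axis (which runs along the press's y axis) in the plane in which the ball swings, at (0, 100, 160) mm in the press's frame
- handle (a point): centre of the lever's black ball knob, 32 mm across, 150 mm from point pivot; its shank is a 13 mm bar. At lever q it is at x = -150 cos(a), z = 160 + 150 sin(a) mm in the press's frame, y 100, with a = 1.047 - q. Its axes are fixed to the lever
- jig_center (a point): centre (half-way up the plate) of the loose jig, an aluminium plate 200 x 46 x 12 mm, about 0.3 kg, a dark temple arm clamped along its top: 16 mm tall over the temple, 18 over the clamps. x runs along it to its front end, z up. It starts flat on the bench off the open front of the press, front end roughly towards it. Grip it across its 46 mm width
- jig_front (a point): middle of the jig's front end face, at 6 mm of height: the end with the temple's metal hinge stub, 100 mm from the centre
- jig_rear (a point): middle of the jig's rear end face, at 6 mm of height: the end towards which the temple's tip curves, where it is pushed; 100 mm from the centre. With the jig home it stands at x -150 mm in the press's frame, 85 mm in front of the guard
- spectacles_mid (a point): a finished pair of dark round spectacles, folded, 130 x 50 x 12, on a sheet of white paper; point at its middle; a bystander
- pliers: small pliers lying flat, 140 long, black grips; origin at the pivot, underside; a bystander
- screwdriver: small black-handled screwdriver lying flat, 150 long; a bystander
- oiler: whitish dropper bottle with a long thin nozzle, standing, 52 across, 115 tall; a bystander
- case: dark closed spectacle case, 160 x 62 x 40; a bystander
- file: flat file with a round wooden handle, lying, 215 long; a bystander
- lens: clear round lens blank lying flat, 68 across, 10 tall; a bystander
There are look-alikes about, which are no part of the job. Of the things like the part that bears jig_center, leave any that is turquoise; of the rest the larger one is meant.

How it is judged:
By the outcome, as a careful person would: the job done as asked, in the order asked, and still so for the second after the job is handed in, with the robot touching nothing.
It also fails if it takes over 70 s, if anything falls off the work surface, if the arm or the gripper's body presses on something with over 40 N, if the wrist force passes 120 N, or if a joint passes its speed limit or range.

### The arm

A 6-joint arm with a two-finger parallel gripper is mounted at the origin on the work surface. World frame = base frame: x ahead of the robot, y to its left, z up, the work surface at z = 0. Lengths are in m, angles in rad, forces in N, time in s.
With the tool pointing down it reaches from about 0.325 to 0.85 m from the base axis. Payload 15.5 kg.
Tool frame: the origin (TCP) lies at the very end of the fingers, on their centre line; the grasp point (between the pads) lies 19 mm behind it (grasp_offset is the distance from the TCP to the grasp point, in m); z points along the fingers, y is the line along which they close (so a half turn about z gives the same grasp; the last joint's range is limited). The gripper opens to 91 mm and grips with 3 to 60 N. Pads are 32 mm wide; open, the fingers measure 118 mm over their backs; the gripper's body (76 mm by 178 mm) begins 60 mm behind the grasp point.
Start: joints at [-1.222, 0.494, 1.345, -0, 1.302, -0.096], TCP at [0.269, -0.564, 0.214] pointing down, gripper open.
Joint ranges: [-2.91, 2.91], [-0.82, 2.16], [0.22, 2.67], [-1.22, 4.37], [0.12, 2.79], [-3.08, 3.08]. Speed limits (rad/s): [1.89, 1.89, 2.57, 3.01, 3.01, 3.01].

### API

Orientations are given as a rotation vector (axis times angle).
In Python, from plant import read_state, camera, camera_info, finish_job, trace, grasp_offset gives the robot as it stands.
- The arm moves only by the tool servo_tool, never from a script. Its argument "steps" is text: rows parted by semicolons, each of 7 numbers parted by spaces: the shift along the world's x, y, z in cm, then the turn, a rotation vector about the world's x, y, z in degrees, then the closure, from -1 (fully open) to 1 (shut). In form: dx dy dz wx wy wz hand; .... A call has 1 to 20 rows; each row shifts and turns the commanded pose from where the row before left it; what a row does not reach is not made up. A row lasts 1/12 s, in which the tool goes at most 41.7 mm and 7.16 degrees, less where a joint would pass 70% of its speed; a pose out of reach is approached as far as the arm can. A call with a gripper value outside its range is refused whole. The fingers move at their own pace and stop on an object; "squeeze" is the grip in N (left out, the last holds). Time passes only in rows, so rows that do not move let the fingers close. It gives the time, the measured TCP pose, the force, the opening and the grip force at its end, in the units of the state.
- read_state(): the state, without advancing time (a new reading comes with each control period).
- camera(name): name is "scene" or "top" or "wrist"; returns the picture (384x512x3 uint8, red, green, blue); there is no depth.
- camera_info(name): a dict with "fx", "fy", "cx", "cy" (pixels), "k1" (the pictures are not rectified: a ray, as slopes to the right and down, at radius r is drawn at 1 + k1 r^2 times it, then the intrinsics apply), "T" (4x4, takes a point from camera to world coordinates); the wrist camera has in their place "tool_from_camera" (4x4, takes a point from camera to tool coordinates, whose origin is the TCP and whose axes are the flange's). Camera axes: x right, y up, looking along -z (the intrinsics and any distortion apply to the point x, -y, -z); pixel columns grow to the right and rows downward; lengths in m; the calibration is good to about 2 mm. A picture is of the moment at which its call begins: read the wrist's pose just before it. camera_info takes no time and is no camera call.
- finish_job(): hands the job in; it is judged then, once.
Trained networks look in the newest picture that a camera, given by its name, has taken for a name from the list of things; names that differ only in an ending like _2 or _b are one class to them, and where a whole thing is asked for, a point or a joint stands for the part that bears it (a point fixed in the world has none). Each returns a list of dicts, best first, with "p" (0 to 1); they miss things now and then, are a little off and sometimes report something else, mostly with a low value. They report only what shows in the picture. A call takes as long as a camera call. They do not tell look-alikes from the thing itself.
- trace(camera, target): "mask" (384x512 bool, what is visible of it) and "box" ([left, top, width, height] in pixels, round what is visible of it).
The state is a dict: "clock": time; "q": joint angles; "qvel": joint speeds; "effort": joint torques, N m; "tool_pos": TCP position; "tcp_rot": TCP orientation; "wrist_force": force on the tool from outside, world axes, zero at the start; "ft_torque": the same for the moment, N m; "opening": finger opening in m; "finger_force": force on a finger pad.
Only numpy, scipy, OpenCV 4.12 (cv2) and the standard library are available. Lean on these libraries where they do the work, as an engineer would, in place of code of your own. Each camera call takes 0.05 s, during which the arm holds its last target. There are 200 camera calls.

## Working session

There is one attempt and no reset: what is moved stays moved. The work goes in short steps, Python scripts to look and compute and a tool call to move; the robot and the scene stay as the last step left them, time stands still between calls to the robot, and variables do not carry over. Pictures are saved under pics/ and viewed, at most 10 in all, crops included, and the job is handed in when it is done.

Besides the shell and the picture viewer there is one more tool, called after "Call:" as name(argument=value, ...) on one line, values as JSON. servo_tool: Moves the arm, as the interface text tells. Its arguments: {"type":"object","properties":{"steps":{"type":"string"},"squeeze":{"type":"number"}},"required":["steps"]}

```bash
mkdir -p pics; ls; cat > h.py <<'E'
import numpy as np, cv2
from scipy.spatial.transform import Rotation as R
from plant import *
def T_of(name):
    ci=camera_info(name)
    if 'T' in ci: return ci,np.array(ci['T'])
    s=read_state(); T=np.eye(4); T[:3,:3]=R.from_rotvec(s['tcp_rot']).as_matrix(); T[:3,3]=s['tool_pos']
    return ci,T@np.array(ci['tool_from_camera'])
def unproj(name,uv,z):
    ci,T=T_of(name)
    out=[]
    for u,v in np.atleast_2d(uv).astype(float):
        a,b=(u-ci['cx'])/ci['fx'],(v-ci['cy'])/ci['fy']; x,y=a,b
        for _ in range(20):
            f=1+ci['k1']*(x*x+y*y); x,y=a/f,b/f
        d=T[:3,:3]@[x,-y,-1]; o=T[:3,3]; out.append(o+d*(z-o[2])/d[2])
    return np.array(out)
def proj(name,P):
    ci,T=T_of(name); p=(np.atleast_2d(P)-T[:3,3])@T[:3,:3]
    x,y=p[:,0]/-p[:,2],-p[:,1]/-p[:,2]; f=1+ci['k1']*(x*x+y*y)
    return np.c_[ci['cx']+ci['fx']*x*f,ci['cy']+ci['fy']*y*f]
def save(img,f,s=1.5): cv2.imwrite('pics/'+f,cv2.resize(img[:,:,::-1],None,fx=s,fy=s,interpolation=cv2.INTER_CUBIC))
E
python3 - <<'E'
from h import *
for n in ['top','scene']:
    save(camera(n),n+'0.png',1.5)
    for t in ['jig_center','press','lever']:
        for d in trace(n,t): print(n,t,round(d['p'],2),d['box'])
    print(np.round(camera_info(n)['T'],3).tolist(), camera_info(n)['fx'])
print(camera_info('wrist'),grasp_offset, read_state())
E
```

```text
pics
top jig_center 0.94 [109.7, 256.3, 53.8, 14.9]
top jig_center 0.81 [160.6, 210.8, 51.7, 17.0]
top jig_center 0.61 [193.9, 242.5, 15.4, 38.9]
top press 0.55 [251.0, 163.3, 109.0, 65.7]
top lever 0.51 [296.0, 163.5, 29.4, 27.7]
[[-0.021, 0.997, -0.073, 0.461], [-1.0, -0.022, -0.013, 0.023], [-0.015, 0.073, 0.997, 1.575], [0.0, 0.0, 0.0, 1.0]] 397.5438971427646
scene jig_center 0.97 [308.2, 214.4, 55.8, 18.9]
scene jig_center 0.78 [352.7, 184.3, 53.0, 13.5]
scene jig_center 0.67 [303.0, 177.7, 19.1, 29.1]
scene jig_center 0.25 [127.5, 162.7, 130.0, 98.4]
scene press 0.72 [128.7, 162.2, 127.8, 97.7]
scene lever 0.8 [163.6, 179.4, 31.4, 45.6]
scene lever 0.66 [307.9, 210.8, 60.1, 24.1]
[[-0.022, -0.678, 0.735, 1.326], [1.0, -0.005, 0.025, 0.062], [-0.013, 0.735, 0.678, 0.888], [0.0, 0.0, 0.0, 1.0]] 357.73380919688265
{'fx': 341.1592632083378, 'fy': 341.1592632083378, 'cx': 259.607192648228, 'cy': 187.86886536869017, 'k1': -0.004761391268704712, 'tool_from_camera': array([[-8.87941539e-04,  9.69614191e-01,  2.44637551e-01,
         6.68042461e-02],
       [ 9.99997780e-01,  3.93540574
[... 227 characters left out ...]
 {'clock': 0.4, 'q': array([-1.22152512e+00,  4.93721877e-01,  1.34559206e+00,  4.58989150e-06,
        1.30247113e+00, -9.55076264e-02]), 'qvel': array([ 1.46419836e-03, -8.70830629e-05, -5.69276080e-04,  4.31852760e-04,
        2.83371764e-04, -1.20739110e-03]), 'effort': array([-9.13486656e-04, -8.77872777e+01, -3.81845462e+01,  7.06094806e-02,
        4.64771083e-02, -8.93078618e-05]), 'tool_pos': array([ 0.26889563, -0.56414784,  0.2138079 ]), 'tcp_rot': array([-3.06403906e+00, -6.92868170e-01,  3.13486662e-05]), 'wrist_force': array([ 0.42317102,  0.51495108, -0.53896327]), 'ft_torque': array([ 0.04688334, -0.01377776, -0.0105877 ]), 'finger_force': 0.0, 'opening': 0.09111195460219128}
```

View pics/top0.png

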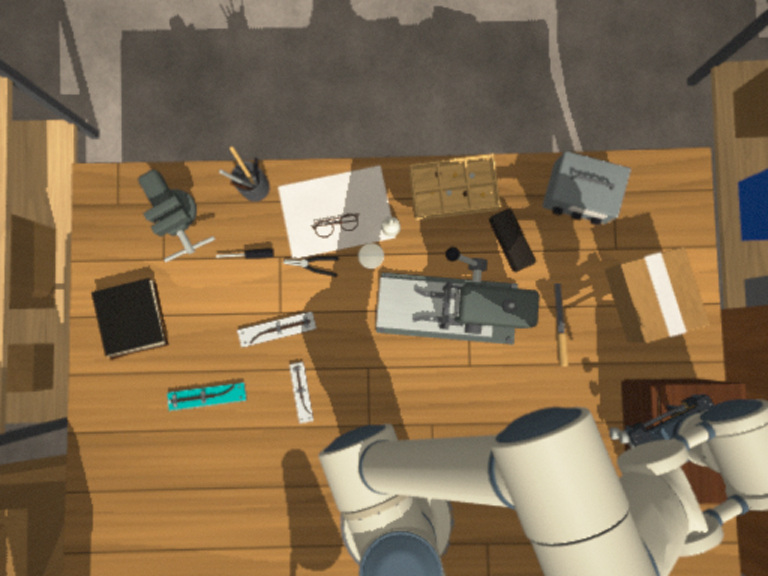

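View pics/scene0.png

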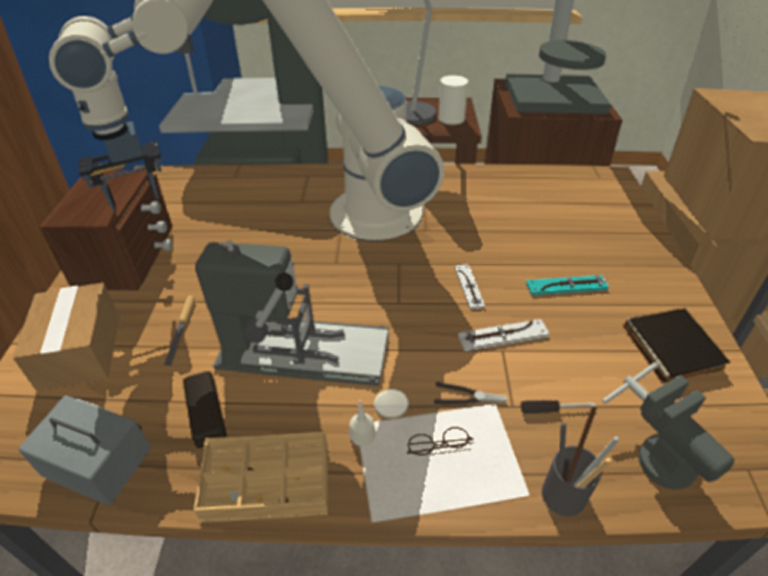

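The top view shows three jig-like things (768x576 picture): a white one at (276,329), a smaller white one at (301,391) and a turquoise one at (207,395). The larger white one at (276,329) is the one I want. The press is at (455,305), its open front faces left, and the lever ball is at (452,254).

```bash
python3 - <<'E'
from h import *
img=camera('top'); save(img[150:240,150:370],'crop1.png',3.6)
for d in trace('top','jig_center'):
    m=d['mask'].astype(np.uint8); c=max(cv2.findContours(m,0,2)[0],key=cv2.contourArea)
    b=cv2.boxPoints(cv2.minAreaRect(c)); P=unproj('top',b,.012); print(np.round(P,3).tolist(), P.mean(0).round(3),[round(np.linalg.norm(P[i]-P[i-1]),3) for i in range(2)])
E
```

```text
[[0.337, 0.592, 0.012], [0.361, 0.391, 0.012], [0.317, 0.385, 0.012], [0.294, 0.585, 0.012]] [0.327 0.488 0.012] [np.float64(0.044), np.float64(0.203)]
[[0.403, 0.273, 0.012], [0.409, 0.237, 0.012], [0.258, 0.212, 0.012], [0.253, 0.248, 0.012]] [0.331 0.243 0.012] [np.float64(0.153), np.float64(0.037)]
[[0.496, 0.407, 0.012], [0.544, 0.21, 0.012], [0.496, 0.198, 0.012], [0.449, 0.395, 0.012]] [0.496 0.303 0.012] [np.float64(0.049), np.float64(0.203)]
```

View pics/crop1.png

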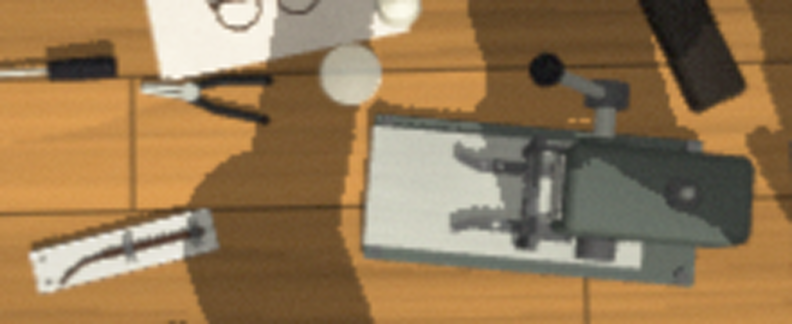

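The crop shows that the jig's rear (curved tip) is on the left at (45,270) and its front (hinge) on the right at (210,230). The press bed's front edge runs from (375,122) to (363,255), and the ball is at (546,69). The big white jig is the right choice.

```bash
python3 - <<'E'
from h import *
cr=np.array([[374,117],[362,255],[692,285],[375,126],[364,247]])/3.6+150
P=unproj('top',cr,.02); print(P.round(3).tolist())
M=np.array([[-230,80],[-230,-80],[130,-80],[-230,65],[-230,-65]])/1000.
# rigid fit incl. ball & guard top
B=unproj('top',np.array([[546,69]])/3.6+150,.29); print('ball',B)
P=np.r_[P,B][:,:2]; M=np.r_[M,[[-.075,.1]]]
mc,pc=M.mean(0),P.mean(0); a,b=M-mc,P-pc
th=np.arctan2((a[:,0]*b[:,1]-a[:,1]*b[:,0]).sum(),(a*b).sum()); Rm=np.array([[np.cos(th),-np.sin(th)],[np.sin(th),np.cos(th)]])
t=pc-Rm@mc; print(np.degrees(th),t,((Rm@M.T).T+t-P).round(4).tolist())
E
```

```text
[[0.634, 0.029, 0.02], [0.484, 0.045, 0.02], [0.445, -0.31, 0.02], [0.624, 0.028, 0.02], [0.493, 0.043, 0.02]]
ball [[ 0.6442157  -0.12824994  0.29      ]]
-95.827356919183 [ 0.53607437 -0.19202432] [[0.0048, -0.0001], [-0.0042, -0.0001], [-0.0013, -0.0037], [-0.0002, 0.0023], [0.0021, 0.0008], [-0.001, 0.0007]]
```

Call:
servo_tool(steps="0.9 3.6 1.4 0 0 0 -1;0.9 3.6 1.4 0 0 0 -1;0.9 3.6 1.4 0 0 0 -1;0.9 3.6 1.4 0 0 4 -1;0.9 3.6 1.4 0 0 5 -1;0.9 3.6 1.4 0 0 5 -1;0.9 3.6 1.4 0 0 5 -1;0.9 3.6 1.4 0 0 5 -1;0.9 3.6 1.4 0 0 5 -1;0.9 3.6 1.4 0 0 5 -1;0.8 3.6 0 0 0 5 -1;0.8 3.6 0 0 0 5 -1;0.8 3.6 0 0 0 5 -1;0.8 3.6 0 0 0 5 -1;0.8 3.6 0 0 0 5 -1;0.8 3.6 0 0 0 5 -1;0.8 3.6 0 0 0 5 -1;0.8 3.6 0 0 0 4 -1;0.8 3.6 0 0 0 0 -1;0.8 3.6 0 0 0 0 -1")

```text
clock: 2.17
tool_pos: [0.4388, 0.1578, 0.3541]
tcp_rot: [2.05, 2.38, 0.001]
wrist_force: [1.7, -0.5, 0.4]
opening: 0.0913
finger_force: 0.0
```

```bash
python3 - <<'E'
from h import *
img=camera('wrist'); save(img,'w1.png',1.56); print(read_state()['tool_pos'],read_state()['tcp_rot'])
c,s=np.cos(np.radians(-95.83)),np.sin(np.radians(-95.83))
f=lambda x,y,z:(np.array([.5361+c*x-s*y,-.1920+s*x+c*y,z]))
for n,p in dict(c1=(-.23,.08,.02),c2=(-.23,-.08,.02),b1=(-.23,.065,.02),b2=(-.23,-.065,.02),rl=(-.110,.0245,.032),rr=(-.110,-.0245,.032),gl=(-.065,.056,.147),gr=(-.065,-.056,.147),ball=(-.075,.1,.29)).items(): print(n,(proj('wrist',f(*p))*1.56).round(0))
for d in trace('wrist','jig_center'): print(d['p'],d['box'])
E
```

```text
[0.43991993 0.16284559 0.35387494] [-2.04744237 -2.38119901 -0.00390778]
c1 [[580. 394.]]
c2 [[429. 357.]]
b1 [[566. 391.]]
b2 [[443. 361.]]
rl [[496. 489.]]
rr [[451. 479.]]
gl [[538. 622.]]
gr [[412. 595.]]
ball [[670. 822.]]
0.78 [293.0, 0.0, 43.3, 127.7]
0.74 [141.0, 66.8, 109.9, 25.2]
```

View pics/w1.png

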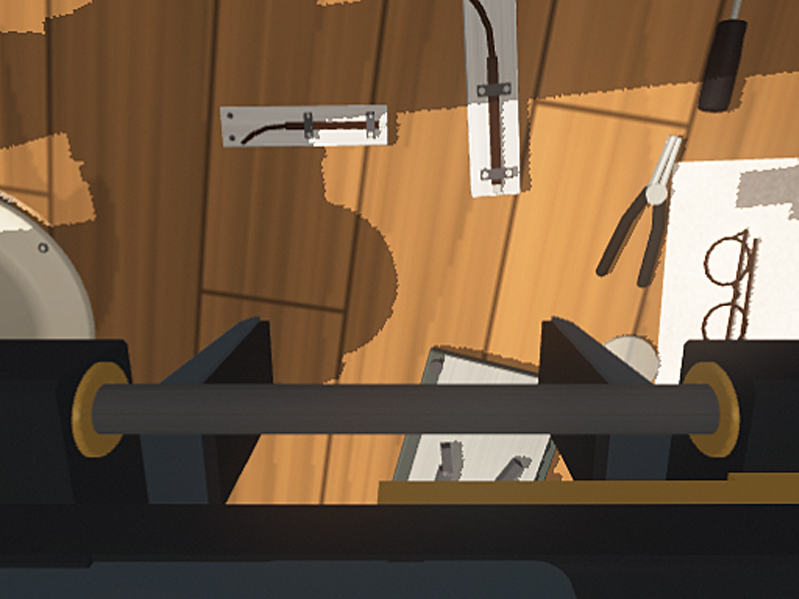

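The wrist view shows the jig top-centre, with its front edge at (472–522,193). The press's front corner is at (432,348) and the flared rail ends are at (447,443) and (525,460). I'll move above the jig's grip spot.

Call:
servo_tool(steps="0.6 2.7 -1.5 0 0 1 -1;0.6 2.7 -2 0 0 1 -1;0.6 2.7 -2 0 0 1 -1;0.6 2.7 -2 0 0 1 -1;0.6 2.7 -2 0 0 1 -1;0.6 2.7 -2 0 0 0 -1;0.7 2.9 -2 0 0 0 -1;0 0 -1 0 0 0 -1;0 0 0 0 0 0 -1;0 0 0 0 0 0 -1;0 0 0 0 0 0 -1")

```text
clock: 3.18
tool_pos: [0.4822, 0.346, 0.21]
tcp_rot: [1.946, 2.466, 0.001]
wrist_force: [0.2, 0.6, 0.8]
opening: 0.0912
finger_force: 0.0
```

```bash
python3 - <<'E'
from h import *
s=read_state(); print(s['tool_pos'],s['tcp_rot'])
img=camera('wrist'); save(img,'w2.png',1.56)
a=R.from_rotvec(s['tcp_rot']).as_matrix(); print(np.degrees(np.arctan2(a[1,0],a[0,0])),a[:,2])
for d in trace('wrist','jig_center'):
    print(d['p'],d['box']); m=d['mask'].astype(np.uint8); c=max(cv2.findContours(m,0,2)[0],key=cv2.contourArea)
    P=unproj('wrist',cv2.boxPoints(cv2.minAreaRect(c)),.012); print(P.round(4).tolist())
E
```

```text
[0.4822498  0.34604715 0.20997478] [1.94574203e+00 2.46582191e+00 1.24361916e-03]
103.44714903838559 [ 9.16996134e-04  2.85097569e-04 -9.99999539e-01]
0.93 [110.7, 0.0, 51.9, 98.9]
[[0.3107, 0.3832, 0.012], [0.3034, 0.4769, 0.012], [0.3516, 0.486, 0.012], [0.3621, 0.3928, 0.012]]
0.84 [245.4, 114.1, 42.1, 172.3]
[[0.4501, 0.3984, 0.012], [0.4931, 0.4087, 0.012], [0.5303, 0.2639, 0.012], [0.483, 0.2527, 0.012]]
0.66 [43.9, 200.9, 137.5, 38.6]
[[0.2547, 0.2155, 0.012], [0.2542, 0.2533, 0.012], [0.3658, 0.2712, 0.012], [0.369, 0.2336, 0.012]]
```

View pics/w2.png

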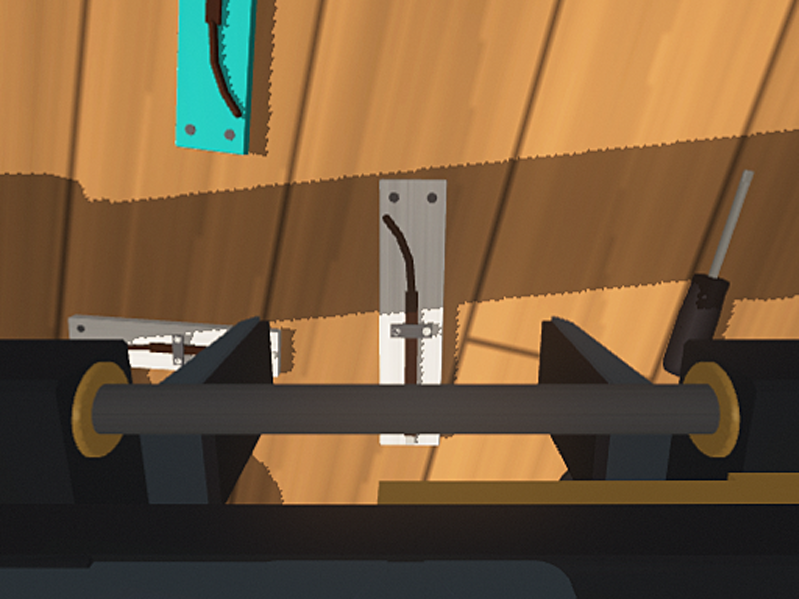

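The jig runs straight up the picture between the fingers, with rear corners at (379,180) and (447,180) and front corners at (380,443) and (439,444).

```bash
python3 - <<'E'
from h import *
P=unproj('wrist',np.array([[379,180],[447,180],[439,444],[380,444]])/1.56,.012)[:,:2]; print(P.round(4).tolist())
r,f=P[:2].mean(0),P[2:].mean(0); c=(r+f)/2; d=(f-r); print('len',np.linalg.norm(d),'w',np.linalg.norm(P[0]-P[1]),'yaw',np.degrees(np.arctan2(d[1],d[0])),'c',c)
u=d/np.linalg.norm(d); print('grip',c-u*.05)
E
```

```text
[[0.4506, 0.396], [0.4953, 0.4066], [0.5388, 0.2136], [0.4948, 0.2032]]
len 0.19786166039295727 w 0.04595559411573614 yaw -77.18831633262886 c [0.49488094 0.30486048]
grip [0.48379357 0.35361568]
```

Call:
servo_tool(steps="0.15 0.75 -3 0 0 -0.6 -1;0 0 -4 0 0 0 -1;0 0 -4 0 0 0 -1;0 0 -4 0 0 0 -1;0 0 -3 0 0 0 -1;0 0 -1.5 0 0 0 -1;0 0 -1 0 0 0 -1;0 0 -0.2 0 0 0 -1;0 0 0 0 0 0 -1;0 0 0 0 0 0 -1")

```text
clock: 4.12
tool_pos: [0.4843, 0.3547, 0.0034]
tcp_rot: [1.958, 2.456, 0.003]
wrist_force: [0.5, 0.3, 0.8]
opening: 0.0912
finger_force: 0.0
```

Call:
servo_tool(steps="0 0 0 0 0 0 1;0 0 0 0 0 0 1;0 0 0 0 0 0 1;0 0 0 0 0 0 1;0 0 0 0 0 0 1;0 0 0 0 0 0 1;0 0 0 0 0 0 1;0 0 0 0 0 0 1", squeeze=45)

```text
clock: 4.78
tool_pos: [0.4835, 0.3544, 0.0019]
tcp_rot: [1.958, 2.457, 0.0]
wrist_force: [-0.0, -0.3, 0.8]
opening: 0.0452
finger_force: 44.9
```

Call:
servo_tool(steps="0 0 1 0 0 0 1;0 0 2 0 0 0 1;0 0 2.4 0 0 0 1;0.6 -2.7 2.7 0 0 -1.56 1;0.6 -2.7 2.7 0 0 -1.56 1;0.6 -2.7 2.7 0 0 -1.56 1;0.6 -2.7 2.7 0 0 -1.56 1;0.6 -2.7 2.7 0 0 -1.56 1;0.6 -2.7 2.7 0 0 -1.56 1;0.6 -2.7 2.7 0 0 -1.56 1;0.6 -2.7 2.7 0 0 -1.56 1;0.6 -2.7 2.7 0 0 -1.56 1;0.6 -2.7 2.7 0 0 -1.56 1;0.6 -2.7 2.7 0 0 -1.56 1;0.6 -2.7 2.7 0 0 -1.56 1;0 0 0 0 0 0 1;0 0 0 0 0 0 1;0 0 0 0 0 0 1")

```text
clock: 6.28
tool_pos: [0.5547, 0.0306, 0.3796]
tcp_rot: [-2.331, -2.105, 0.001]
wrist_force: [-1.0, 0.1, -2.6]
opening: 0.0457
finger_force: 44.9
```

```bash
python3 - <<'E'
from h import *
s=read_state(); print(s['tool_pos'],s['tcp_rot'],s['opening'])
img=camera('wrist'); save(img,'w3.png',1.56)
a=R.from_rotvec(s['tcp_rot']).as_matrix(); print(np.degrees(np.arctan2(a[1,0],a[0,0])),a[:,2])
c,s=np.cos(np.radians(-95.83)),np.sin(np.radians(-95.83))
f=lambda x,y,z:(np.array([.5361+c*x-s*y,-.1920+s*x+c*y,z]))
for n,p in dict(c1=(-.23,.08,.02),c2=(-.23,-.08,.02),b1=(-.23,.065,.02),b2=(-.23,-.065,.02)).items(): print(n,(proj('wrist',f(*p))*1.56).round(0))
E
```

```text
[0.5546816  0.03057931 0.37955766] [-2.33091052e+00 -2.10478664e+00  8.38531434e-04] 0.04568189497649172
84.16337141676293 [-1.07194312e-03  3.90320413e-04 -9.99999349e-01]
c1 [[494. 224.]]
c2 [[332. 224.]]
b1 [[478. 224.]]
b2 [[347. 224.]]
```

View pics/w3.png

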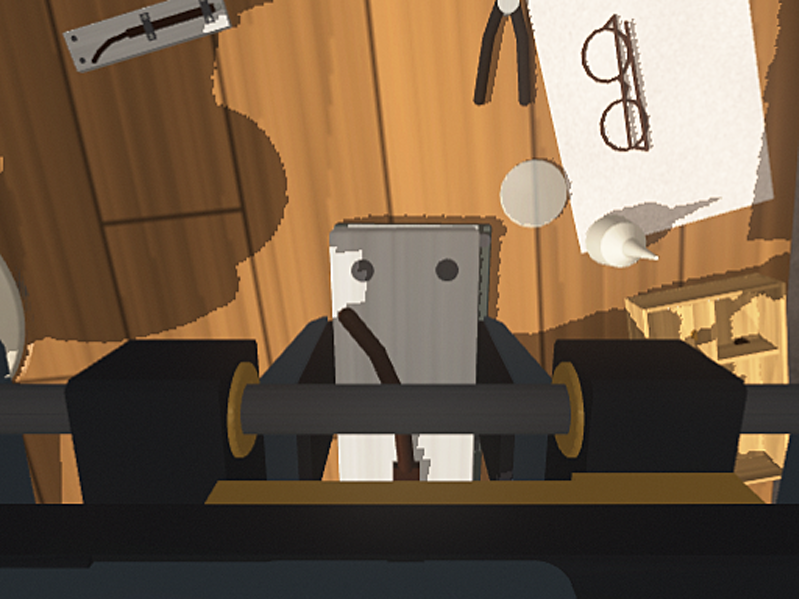

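The press's front edge is at row 224, with corners at (332,224) and (491,225). My press model predicted 332 and 494, so it is good to about 1 mm. The jig is centred and straight in the grip. I'll go behind the bed and down.

Call:
servo_tool(steps="0.3 2 -1 0 0 0 1;0.3 2 -2.5 0 0 0 1;0.3 2 -3 0 0 0 1;0.2 1.6 -3 0 0 0 1;0 0 -3.5 0 0 0 1;0 0 -3.5 0 0 0 1;0 0 -3.5 0 0 0 1;0 0 -3.5 0 0 0 1;0 0 -3.5 0 0 0 1;0 0 -3 0 0 0 1;0 0 -2.5 0 0 0 1;0 0 -1.2 0 0 0 1;0 0 -0.6 0 0 0 1;0 0 -0.3 0 0 0 1;0 0 0 0 0 0 1;0 0 0 0 0 0 1")

```text
clock: 7.67
tool_pos: [0.5667, 0.1067, 0.0346]
tcp_rot: [2.331, 2.106, 0.001]
wrist_force: [0.4, -0.2, -1.4]
opening: 0.0458
finger_force: 44.9
```

```bash
python3 - <<'E'
from h import *
s=read_state(); print(s['tool_pos'],s['tcp_rot'],s['wrist_force'],s['ft_torque'],s['finger_force'])
i=camera('scene'); save(i[140:270,110:330],'s2.png',3.6)
E
```

```text
[0.56668943 0.10667987 0.03463426] [2.33076978e+00 2.10572821e+00 1.11021105e-03] [ 0.37814313 -0.1801175  -1.37228608] [ 0.09625436 -0.08488679 -0.00404398] 44.93549108505249
```

View pics/s2.png

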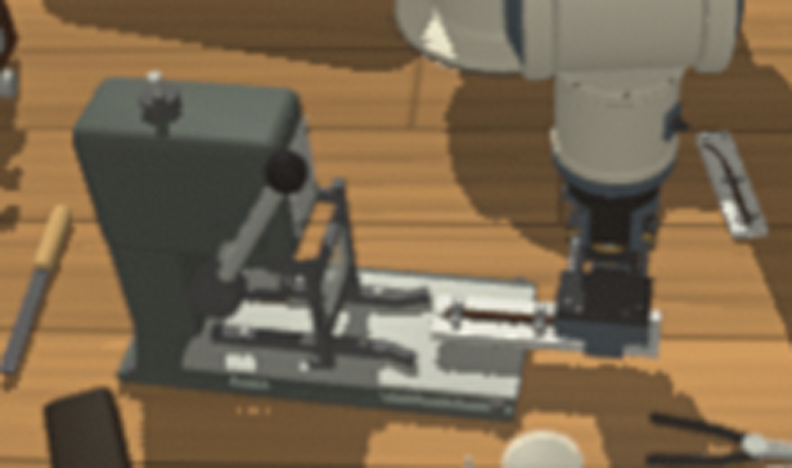

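The jig's front is at (435,325), over the open bed, centred between the flares and about 13 mm high. I'll lower it, then slide it in slowly.

Call:
servo_tool(steps="-0.1 0 -0.6 0 0 0 1;0 0 -0.5 0 0 0 1;0 0 0 0 0 0 1;-0.05 -0.5 0 0 0 0 1;-0.1 -1 0 0 0 0 1;-0.1 -1 0 0 0 0 1;-0.1 -1 0 0 0 0 1;-0.1 -1 0 0 0 0 1;-0.1 -1 0 0 0 0 1;-0.05 -0.5 0 0 0 0 1;0 0 0 0 0 0 1")

```text
clock: 8.63
tool_pos: [0.5598, 0.0447, 0.0231]
tcp_rot: [2.332, 2.104, 0.0]
wrist_force: [3.8, -2.9, -2.5]
opening: 0.0453
finger_force: 45.0
```

```bash
python3 - <<'E'
from h import *
s=read_state(); print(s['tool_pos'],s['wrist_force'],s['ft_torque'])
i=camera('scene'); save(i[150:260,130:310],'s3.png',4.2)
E
```

```text
[0.55978188 0.0446944  0.02308475] [ 3.84408842 -2.87880771 -2.45226191] [-0.35644965 -0.7664439   0.47612219]
```

View pics/s3.png

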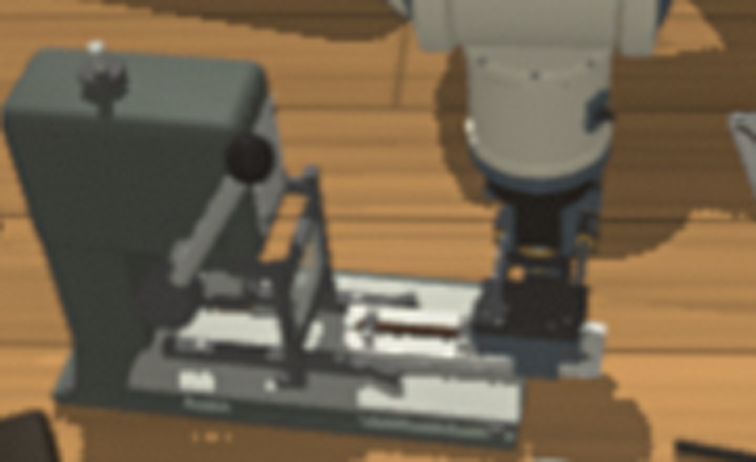

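The jig's front at (350,330) is between the rails, with a light 4 N side touch on the near-robot rail. I'll shift 1 mm outward and continue under the guard.

Call:
servo_tool(steps="0.1 0 0 0 0 0 1;-0.05 -0.5 0 0 0 0 1;-0.1 -1 0 0 0 0 1;-0.1 -1 0 0 0 0 1;-0.1 -1 0 0 0 0 1;0 0 0 0 0 0 1")

```text
clock: 9.18
tool_pos: [0.5567, 0.0092, 0.0229]
tcp_rot: [2.333, 2.104, -0.001]
wrist_force: [0.4, -2.1, -3.1]
opening: 0.046
finger_force: 44.9
```

Call:
servo_tool(steps="-0.1 -1 0 0 0 0 1;-0.1 -1 0 0 0 0 1;-0.1 -1 0 0 0 0 1;-0.05 -0.5 0 0 0 0 1;0 0 0 0 0 0 1;0 0 0 0 0 0 1")

```text
clock: 9.68
tool_pos: [0.5535, -0.0242, 0.023]
tcp_rot: [2.332, 2.105, -0.0]
wrist_force: [2.0, -1.6, -2.3]
opening: 0.0452
finger_force: 44.9
```

Call:
servo_tool(steps="0 0 0 0 0 0 -0.2;0 0 0 0 0 0 -0.2;0 0 0 0 0 0 -0.2;0 0 0 0 0 0 -0.2;0 0 2 0 0 0 -0.2;0 0 3 0 0 0 0.5;0.2 2 0 0 0 0 1;0.3 3 0 0 0 0 1;0.3 3 0 0 0 0 1;0.05 0.4 0 0 0 0 1;0 0 0 0 0 0 1;0 0 -2 0 0 0 1;0 0 -2 0 0 0 1;0 0 -1.1 0 0 0 1;0 0 0 0 0 0 1;0 0 0 0 0 0 1")

```text
clock: 11.02
tool_pos: [0.5615, 0.0597, 0.0217]
tcp_rot: [-2.332, -2.104, 0.002]
wrist_force: [0.0, 0.9, -0.2]
opening: -0.0
finger_force: 0.0
```

```bash
python3 - <<'E'
from h import *
s=read_state(); print(s['tool_pos'],s['wrist_force'],s['opening'])
i=camera('scene'); save(i[150:260,130:310],'s4.png',4.2)
E
```

```text
[0.56153985 0.05971594 0.02172264] [ 0.03374367  0.92843513 -0.16500398] -3.627546861875806e-05
```

View pics/s4.png

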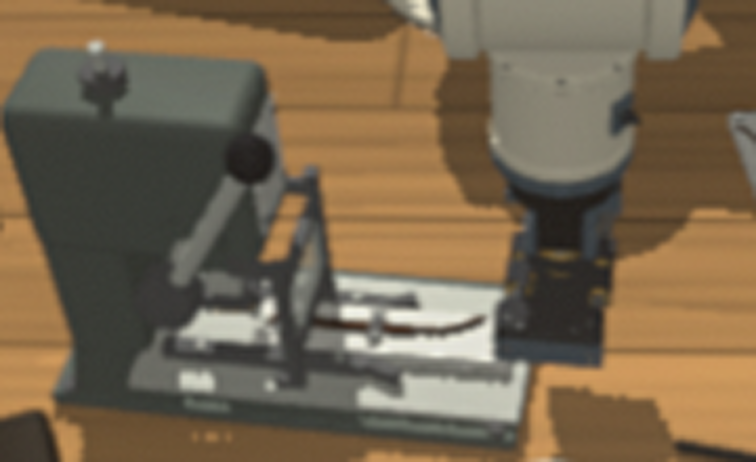

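The jig lies under the guard (temple from (270,315) to (485,320)), and the closed fingers are behind its rear end. I'll push now.

Call:
servo_tool(steps="-0.05 -0.5 0 0 0 0 1;-0.05 -0.5 0 0 0 0 1;-0.05 -0.5 0 0 0 0 1;-0.08 -0.8 0 0 0 0 1;-0.08 -0.8 0 0 0 0 1;-0.08 -0.8 0 0 0 0 1;-0.08 -0.8 0 0 0 0 1;-0.08 -0.8 0 0 0 0 1;-0.08 -0.8 0 0 0 0 1;-0.08 -0.8 0 0 0 0 1;-0.03 -0.3 0 0 0 0 1;0 0 0 0 0 0 1")

```text
clock: 12.07
tool_pos: [0.5544, -0.0146, 0.0218]
tcp_rot: [-2.332, -2.105, 0.001]
wrist_force: [0.1, 0.4, 0.2]
opening: 0.0007
finger_force: 0.0
```

Call:
servo_tool(steps="-0.02 -0.3 0 0 0 0 1;-0.02 -0.3 0 0 0 0 1;-0.02 -0.2 0 0 0 0 1;-0.02 -0.2 0 0 0 0 1;-0.02 -0.2 0 0 0 0 1;0 0 0 0 0 0 1")

```text
clock: 12.57
tool_pos: [0.5534, -0.026, 0.0218]
tcp_rot: [-2.332, -2.105, 0.0]
wrist_force: [0.8, -0.2, -0.0]
opening: 0.0006
finger_force: 0.0
```

Call:
servo_tool(steps="-0.02 -0.2 0 0 0 0 1;-0.02 -0.2 0 0 0 0 1;-0.02 -0.2 0 0 0 0 1;0 0 0 0 0 0 1")

```text
clock: 12.9
tool_pos: [0.5534, -0.0271, 0.022]
tcp_rot: [-2.331, -2.101, -0.008]
wrist_force: [8.3, 52.8, 0.7]
opening: 0.0007
finger_force: 26.6
```

```bash
python3 - <<'E'
from h import *
s=read_state(); print(s['tool_pos'],s['wrist_force'])
i=camera('scene'); save(i[150:260,130:310],'s5.png',4.2)
E
```

```text
[ 0.55337661 -0.02714507  0.0219863 ] [ 8.26124223 52.75346466  0.70517038]
```

View pics/s5.png

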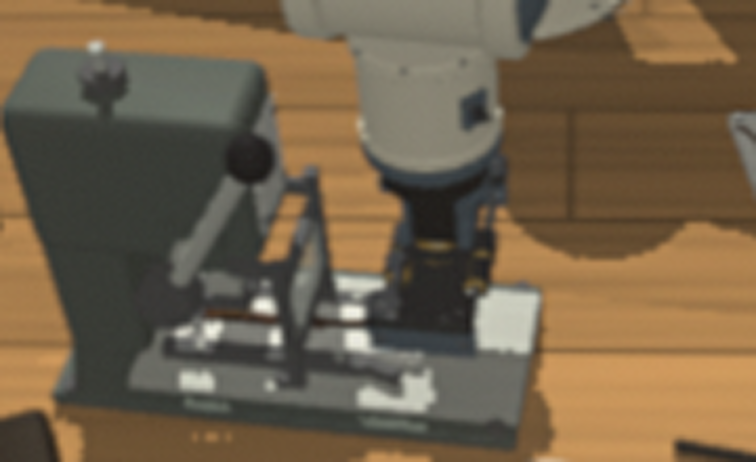

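The jig is home. It stopped dead at y = -0.0271, where the model predicted -0.0268 for the end stop. Next I'll back off, rise, and go above the lever ball.

Call:
servo_tool(steps="0.03 0.3 0 0 0 0 1;0.1 1 0 0 0 0 1;0 0 2 0 0 0 1;0 0 4 0 0 0 1;0 0 4 0 0 0 1;0 0 4 0 0 0 0;0 0 4 0 0 0 -1;0 0 4 0 0 0 -1;0 0 4 0 0 0 -1;0 0 4 0 0 0 -1;0 0 3 0 0 0 -1;2 -2.8 0 0 0 0 -1;2.2 -2.8 0 0 0 0 -1;2.2 -2.8 0 0 0 0 -1;2.2 -2.6 0 0 0 0 -1;0 0 0 0 0 0 -1;0 0 0 0 0 0 -1;0 0 0 0 0 0 -1")

```text
clock: 14.45
tool_pos: [0.6398, -0.1283, 0.3516]
tcp_rot: [-2.331, -2.105, 0.001]
wrist_force: [0.7, 0.1, 0.3]
opening: 0.0842
finger_force: 0.0
```

```bash
python3 - <<'E'
from h import *
s=read_state(); print(s['tool_pos'],s['tcp_rot'],s['wrist_force'],s['opening'])
img=camera('wrist'); print('model ball px',proj('wrist',[.6432,-.1276,.29]))
for t in ['handle','lever']:
  for d in trace('wrist',t):
    m=d['mask']; print(t,d['p'],d['box'],m.sum())
hsv=img.max(2)<45
n,l,st,c=cv2.connectedComponentsWithStats(hsv.astype(np.uint8))
for i in range(1,n):
    if st[i,4]>300: print(st[i],c[i].round(1),unproj('wrist',c[i],.29).round(4))
E
```

```text
[ 0.63979952 -0.12829788  0.35159748] [-2.33131142e+00 -2.10462726e+00  7.34504048e-04] [0.65424078 0.05124242 0.33957556] 0.08416165752362922
model ball px [[267.60177712 201.19011819]]
handle 0.96 [223.2, 184.2, 67.9, 62.6] 2577
lever 0.73 [222.7, 178.5, 68.5, 66.5] 2689
[ 245  181   45   44 1313] [268.8 201.3] [[ 0.6441 -0.1277  0.29  ]]
[140 206  41  41 971] [165.8 230.5] [[ 0.568 -0.142  0.29 ]]
[ 306  206   74   41 1168] [348.1 232.1] [[ 0.699  -0.1566  0.29  ]]
[    0   218   512   166 32133] [213.3 324.8] [[ 0.5916 -0.223   0.29  ]]
[ 415  218   97   90 5873] [474. 263.] [[ 0.7909 -0.1905  0.29  ]]
[346 278  36  30 644] [366.9 291.1] [[ 0.7113 -0.2057  0.29  ]]
```

Call:
servo_tool(steps="0.4 0.05 -1 0 0 0 -1;0 0 -2 0 0 0 -1;0 0 -2.5 0 0 0 -1;0 0 -1.5 0 0 0 -1;0 0 -1 0 0 0 -1;0 0 0 0 0 0 -1;0 0 0 0 0 0 1;0 0 0 0 0 0 1;0 0 0 0 0 0 1;0 0 0 0 0 0 1;0 0 0 0 0 0 1;0 0 0 0 0 0 1;0 0 0 0 0 0 1;0 0 0 0 0 0 1;0 0 0 0 0 0 1", squeeze=55)

```text
clock: 15.85
tool_pos: [0.6442, -0.1282, 0.2719]
tcp_rot: [2.332, 2.105, 0.0]
wrist_force: [0.3, 1.0, -0.1]
opening: 0.0339
finger_force: 0.0
```

```bash
python3 - <<'E'
import numpy as np
from h import read_state
s=read_state(); print(s['tool_pos'],s['opening'],s['finger_force'],s['wrist_force'])
q=np.r_[0:1.3:14j]; a=1.047-q; x=-.15*np.cos(a); z=.15*np.sin(a)
dx=np.diff(x)*100; dz=np.diff(z)*100
for k,(i,j) in enumerate(zip(dx,dz)): print(round(q[k+1],2),round(-.1015*i,2),round(-.9949*i,2),round(j,2))
E
```

```text
[ 0.64423893 -0.12819842  0.27193675] 0.03390201408028018 0.0 [ 0.3318082   0.96642902 -0.07633395]
0.1 0.13 1.25 -0.81
0.2 0.12 1.17 -0.94
0.3 0.11 1.07 -1.05
0.4 0.1 0.96 -1.15
0.5 0.09 0.84 -1.24
0.6 0.07 0.71 -1.32
0.7 0.06 0.58 -1.38
0.8 0.04 0.44 -1.43
0.9 0.03 0.29 -1.47
1.0 0.01 0.14 -1.49
1.1 -0.0 -0.0 -1.5
1.2 -0.02 -0.15 -1.49
1.3 -0.03 -0.3 -1.47
```

Call:
servo_tool(steps="0 0 0 0 0 0 1;0 0 0 0 0 0 1;0 0 0 0 0 0 1;0 0 0 0 0 0 1")

```text
clock: 16.18
tool_pos: [0.645, -0.1283, 0.272]
tcp_rot: [2.331, 2.105, 0.002]
wrist_force: [5.2, -1.1, -1.6]
opening: 0.0297
finger_force: 55.0
```

Call:
servo_tool(steps="0.07 0.63 -0.4 0 0 0 1;0.06 0.62 -0.41 0 0 0 1;0.06 0.6 -0.46 0 0 0 1;0.06 0.57 -0.48 0 0 0 1;0.06 0.55 -0.52 0 0 0 1;0.05 0.52 -0.53 0 0 0 1;0 0 0 0 0 0 1")

```text
clock: 16.77
tool_pos: [0.6489, -0.0925, 0.2437]
tcp_rot: [2.33, 2.105, 0.002]
wrist_force: [5.5, -3.8, 6.3]
opening: 0.0296
finger_force: 55.0
```

Call:
servo_tool(steps="0.05 0.49 -0.57 0 0 0 1;0.05 0.47 -0.58 0 0 0 1;0.05 0.44 -0.61 0 0 0 1;0.04 0.4 -0.63 0 0 0 1;0.04 0.37 -0.65 0 0 0 1;0.03 0.34 -0.67 0 0 0 1;0.03 0.31 -0.68 0 0 0 1;0.03 0.27 -0.7 0 0 0 1;0.02 0.24 -0.71 0 0 0 1;0.02 0.2 -0.72 0 0 0 1;0 0 0 0 0 0 1")

```text
clock: 17.68
tool_pos: [0.6528, -0.0568, 0.1786]
tcp_rot: [2.33, 2.105, 0.004]
wrist_force: [5.9, 4.6, 8.9]
opening: 0.0296
finger_force: 55.0
```

```bash
python3 - <<'E'
from h import *
s=read_state(); print(s['tool_pos'],s['wrist_force'],s['ft_torque'])
camera('scene')
for t in ['handle']:
  for d in trace('scene',t):
    v,u=np.nonzero(d['mask']); print(d['p'],d['box'],u.mean(),v.mean())
g=s['tool_pos']+[0,0,.0188]; print('grasp pt px',proj('scene',g))
E
```

```text
[ 0.65276191 -0.05678417  0.17856564] [5.91241199 4.61266366 8.94361453] [ 0.4465566  -1.10190744 -0.01929283]
0.79 [161.7, 209.1, 36.5, 20.7] 173.94117647058823 218.95424836601308
0.37 [292.9, 252.6, 42.8, 15.8] 310.6066066066066 263.26726726726724
grasp pt px [[219.59358794 215.15210035]]
```

Call:
servo_tool(steps="0.02 0.16 -0.73 0 0 0 1;0.01 0.13 -0.74 0 0 0 1;0.01 0.09 -0.74 0 0 0 1;0 0.05 -0.75 0 0 0 1;0 0.02 -0.75 0 0 0 1;0 -0.02 -0.75 0 0 0 1;-0.01 -0.05 -0.75 0 0 0 1;-0.01 -0.09 -0.74 0 0 0 1;-0.01 -0.13 -0.74 0 0 0 1;-0.02 -0.16 -0.73 0 0 0 1;0 0 0 0 0 0 1")

```text
clock: 18.7
tool_pos: [0.6528, -0.0569, 0.1043]
tcp_rot: [2.33, 2.105, 0.005]
wrist_force: [6.0, 8.4, 8.8]
opening: 0.0301
finger_force: 55.0
```

Call:
servo_tool(steps="0 -0.03 -0.15 0 0 0 1;0 -0.03 -0.15 0 0 0 1;0 0 0 0 0 0 1;0 0 0 0 0 0 1")

```text
clock: 19.03
tool_pos: [0.6528, -0.0574, 0.1024]
tcp_rot: [2.33, 2.105, 0.005]
wrist_force: [4.8, 7.4, 9.9]
opening: 0.0297
finger_force: 55.0
```

Call:
servo_tool(steps="0 -0.03 -0.15 0 0 0 1;0 -0.03 -0.15 0 0 0 1;0 0 0 0 0 0 1;0 0 0 0 0 0 1")

```text
clock: 19.37
tool_pos: [0.6527, -0.0581, 0.0995]
tcp_rot: [2.33, 2.105, 0.004]
wrist_force: [3.3, 6.5, 11.5]
opening: 0.0296
finger_force: 55.0
```

```bash
python3 - <<'E'
from h import *
print(read_state()['wrist_force'])
i=camera('wrist')
s=read_state(); 
hs=i.max(2)<45; n,l,st,c=cv2.connectedComponentsWithStats(hs.astype(np.uint8))
for k in range(1,n):
    if 300<st[k,4]<8000: print(st[k],c[k].round(1))
for d in trace('wrist','handle'): print(d['p'],d['box'])
print('model ball px at grasp', proj('wrist',s['tool_pos']+[0,0,.0188]))
E
```

```text
[ 3.26589839  6.54614408 11.52492073]
[ 211  206   98   41 2161] [258.8 233. ]
[211 278  19  30 483] [219.  291.5]
[234 278  52  30 481] [257.7 283.1]
[291 278  18  30 468] [300.3 291.6]
0.98 [225.0, 220.2, 66.9, 88.9]
model ball px at grasp [[263.9213782  249.96055952]]
```

```bash
python3 - <<'E'
from h import *
camera('scene')
c,s=np.cos(np.radians(-95.83)),np.sin(np.radians(-95.83))
f=lambda x,y,z:(np.array([.5361+c*x-s*y,-.1920+s*x+c*y,z]))
for t in ['lever','handle']:
  for d in trace('scene',t)[:2]:
    m=d['mask']; v,u=np.nonzero(m); print(t,round(d['p'],2),d['box'])
    if u.mean()<260:
        print([(k,np.nonzero(m[:,k])[0].min(),np.nonzero(m[:,k])[0].max()) for k in range(u.min(),u.max()+1,3)])
for q in (1.0,1.1,1.2,1.3,1.4):
    a=1.047-q
    print(q,[proj('scene',f(-r*np.cos(a),.1,.16+r*np.sin(a)))[0].round(1).tolist() for r in (0,.03,.06,.09,.12,.15)])
E
```

```text
lever 0.56 [162.8, 206.8, 33.8, 23.5]
[(163, np.int64(218), np.int64(223)), (166, np.int64(213), np.int64(226)), (169, np.int64(211), np.int64(227)), (172, np.int64(208), np.int64(227)), (175, np.int64(208), np.int64(226)), (178, np.int64(220), np.int64(224)), (181, np.int64(222), np.int64(224)), (184, np.int64(223), np.int64(225)), (187, np.int64(224), np.int64(226)), (190, np.int64(224), np.int64(227)), (193, np.int64(225), np.int64(228)), (196, np.int64(225), np.int64(229))]
handle 0.82 [160.3, 211.8, 38.2, 20.1]
[(162, np.int64(219), np.int64(223)), (165, np.int64(214), np.int64(226)), (168, np.int64(212), np.int64(227)), (171, np.int64(209), np.int64(228)), (174, np.int64(208), np.int64(227)), (177, np.int64(217), np.int64(224)), (180, np.int64(221), np.int64(224)), (183, np.int64(223), np.int64(225)), (186, np.int64(223), np.int64(226)), (189, np.int64(224), np.int64(226)), (192, np.int64(225), np.int64(227)), (195, np.int64(225), np.int64(228))]
1.0 [[170.2, 219.6], [180.3, 220.1], [190.6, 220.7], [200.9, 221.2], [211.3, 221.8], [221.9, 222.3]]
1.1 [[170.2, 219.6], [180.5, 220.9], [190.8, 222.1], [201.2, 223.4], [211.7, 224.7], [222.3, 226.0]]
1.2 [[170.2, 219.6], [180.6, 221.6], [190.9, 223.6], [201.3, 225.6], [211.7, 227.5], [222.1, 229.5]]
1.3 [[170.2, 219.6], [180.5, 222.3], [190.8, 225.0], [201.0, 227.6], [211.3, 230.3], [221.5, 232.9]]
1.4 [[170.2, 219.6], [180.4, 222.9], [190.4, 226.3], [200.5, 229.6], [210.4, 232.8], [220.3, 236.1]]
```

The lever's shank line in the scene view matches q ≈ 1.3. The force is also rising slowly past the nominal end, so the lever is against its soft stop. Now I'll ease it back up in hand.

Call:
servo_tool(steps="0 0 0 0 0 0 1;0 0.06 0.3 0 0 0 1;0 0.06 0.3 0 0 0 1;0.02 0.16 0.73 0 0 0 1;0.01 0.13 0.74 0 0 0 1;0.01 0.09 0.74 0 0 0 1;0.01 0.05 0.75 0 0 0 1;0 0.02 0.75 0 0 0 1;0 -0.02 0.75 0 0 0 1;0 -0.05 0.75 0 0 0 1;-0.01 -0.09 0.74 0 0 0 1;-0.01 -0.13 0.74 0 0 0 1;-0.02 -0.16 0.73 0 0 0 1;0 0 0 0 0 0 1")

```text
clock: 20.78
tool_pos: [0.6526, -0.059, 0.1804]
tcp_rot: [2.329, 2.103, 0.002]
wrist_force: [4.7, -7.9, 3.6]
opening: 0.0302
finger_force: 55.0
```

Call:
servo_tool(steps="-0.02 -0.2 0.72 0 0 0 1;-0.02 -0.24 0.71 0 0 0 1;-0.03 -0.27 0.7 0 0 0 1;-0.03 -0.31 0.68 0 0 0 1;-0.03 -0.34 0.67 0 0 0 1;-0.04 -0.37 0.65 0 0 0 1;-0.04 -0.4 0.63 0 0 0 1;-0.05 -0.44 0.61 0 0 0 1;-0.05 -0.47 0.58 0 0 0 1;-0.05 -0.49 0.57 0 0 0 1;0 0 0 0 0 0 1")

```text
clock: 21.7
tool_pos: [0.6485, -0.0951, 0.2444]
tcp_rot: [2.331, 2.102, -0.0]
wrist_force: [5.1, -9.6, -5.5]
opening: 0.0298
finger_force: 55.0
```

Call:
servo_tool(steps="-0.05 -0.52 0.53 0 0 0 1;-0.06 -0.55 0.52 0 0 0 1;-0.06 -0.57 0.48 0 0 0 1;-0.06 -0.6 0.46 0 0 0 1;-0.06 -0.62 0.41 0 0 0 1;-0.07 -0.63 0.4 0 0 0 1;0 0 0 0 0 0 1;0 0 0 0 0 0 1")

```text
clock: 22.37
tool_pos: [0.6451, -0.125, 0.2686]
tcp_rot: [-2.327, -2.104, -0.005]
wrist_force: [21.0, 15.7, -32.5]
opening: 0.0299
finger_force: 55.0
```

```bash
python3 - <<'E'
from h import *
print(read_state()['tool_pos'],read_state()['wrist_force'])
i=camera('wrist')
for d in trace('wrist','handle'):
    v,u=np.nonzero(d['mask']); print(d['p'],d['box'])
print(proj('wrist',[.6441,-.1277,.29]))
camera('scene')
for d in trace('scene','lever'):
    m=d['mask']; v,u=np.nonzero(m); print(round(d['p'],2),d['box'])
E
```

```text
[ 0.64506524 -0.12501992  0.26863522] [ 21.0461317   15.69008232 -32.5302707 ]
0.62 [227.4, 226.6, 62.2, 74.6]
[[262.31781946 257.66235659]]
```

The lever is already against its top stop, because the ball slid a few mm in the grip during the over-push at the bottom. I'll relax the preload.

Call:
servo_tool(steps="0 0.15 -0.15 0 0 0 1;0 0.15 -0.15 0 0 0 1;0 0 0 0 0 0 1;0 0 0 0 0 0 1")

```text
clock: 22.9
tool_pos: [0.6453, -0.1242, 0.2679]
tcp_rot: [2.331, 2.106, 0.003]
wrist_force: [12.1, 1.0, -10.4]
opening: 0.0297
finger_force: 55.0
```

Call:
servo_tool(steps="0.1 0 -0.07 0 0 0 1;0 0 0 0 0 0 1;0 0 0 0 0 0 1", squeeze=15)

```text
clock: 23.15
tool_pos: [0.6454, -0.1245, 0.2682]
tcp_rot: [-2.331, -2.106, -0.001]
wrist_force: [1.5, 3.0, 3.4]
opening: 0.0309
finger_force: 15.0
```

Call:
servo_tool(steps="0 0 0 0 0 0 -0.2;0 0 0 0 0 0 -0.4;0 0 0 0 0 0 -0.6;0 0 0 0 0 0 -0.6;0 0 0 0 0 0 -0.6;0 0 2 0 0 0 -0.6;0 0 3 0 0 0 -0.6;0 0 4 0 0 0 -0.6;0 0 4 0 0 0 -0.6;-2 2.5 0 0 0 0 -0.6;-2 2.5 0 0 0 0 -0.6;0 0 0 0 0 0 -0.6;0 0 0 0 0 0 -0.6")

```text
clock: 24.23
tool_pos: [0.6045, -0.0742, 0.3989]
tcp_rot: [2.33, 2.107, 0.001]
wrist_force: [-0.3, -0.1, -0.4]
opening: 0.0732
finger_force: 0.0
```

```bash
python3 - <<'E'
from h import *
print(read_state()['tool_pos'],read_state()['wrist_force'])
camera('scene')
for t in ['lever','jig_center']:
  for d in trace('scene',t): print(t,round(d['p'],2),d['box'])
i=camera('wrist'); print('model ball',proj('wrist',[.6441,-.1277,.29]))
for d in trace('wrist','handle'): print(d['p'],d['box'])
c,s=np.cos(np.radians(-95.83)),np.sin(np.radians(-95.83))
f=lambda x,y,z:(np.array([.5361+c*x-s*y,-.1920+s*x+c*y,z]))
print('rear expected px scene',[proj('scene',f(-.15,y,.032))[0].round(1).tolist() for y in(-.023,.023)], 'wrist',[proj('wrist',f(-.15,y,.032))[0].round(1).tolist() for y in(-.023,.023)])
for d in trace('wrist','jig_center'): print(d['p'],d['box'])
E
```

```text
[ 0.60450991 -0.07416452  0.39893469] [-0.34415508 -0.13715273 -0.40713732]
lever 0.89 [161.0, 182.2, 35.2, 47.0]
lever 0.25 [347.7, 264.2, 49.1, 9.4]
jig_center 0.9 [353.4, 184.6, 54.3, 10.1]
jig_center 0.74 [178.1, 222.1, 54.6, 15.1]
jig_center 0.69 [305.3, 178.1, 14.7, 26.5]
model ball [[312.44386015 239.78133583]]
0.9 [283.1, 221.7, 45.2, 23.4]
0.29 [346.6, 2.2, 31.0, 25.1]
rear expected px scene [[232.2, 223.3], [229.7, 233.8]] wrist [[209.7, 129.8], [239.4, 129.7]]
```

```bash
python3 - <<'E'
from h import *
i=camera('scene'); o=cv2.resize(cv2.imread('pics/scene0.png')[:,:,::-1],(512,384),interpolation=cv2.INTER_AREA)
def blob(im):
    m=(im[170:205,170:215].max(2)<40).astype(np.uint8); n,l,st,c=cv2.connectedComponentsWithStats(m); k=1+np.argmax(st[1:,4]); return st[k],c[k]+[170,170]
print(blob(i),blob(o))
w=camera('wrist'); g=w.mean(2)
print('row profile c216,225,234',[(r,*g[r,[216,225,234]].round().astype(int)) for r in range(118,142,1)])
E
```

```text
(array([14, 14, 11,  9, 64], dtype=int32), array([189.015625, 188.375   ])) (array([14, 12, 10, 11, 84], dtype=int32), array([188.67857143, 187.28571429]))
row profile c216,225,234 [(118, np.int64(203), np.int64(202), np.int64(203)), (119, np.int64(203), np.int64(200), np.int64(204)), (120, np.int64(202), np.int64(199), np.int64(205)), (121, np.int64(202), np.int64(198), np.int64(202)), (122, np.int64(202), np.int64(199), np.int64(202)), (123, np.int64(202), np.int64(198), np.int64(203)), (124, np.int64(202), np.int64(201), np.int64(205)), (125, np.int64(201), np.int64(202), np.int64(203)), (126, np.int64(205), np.int64(210), np.int64(211)), (127, np.int64(212), np.int64(156), np.int64(158)), (128, np.int64(157), np.int64(107), np.int64(107)), (129, np.int64(98), np.int64(99), np.int64(102)), (130, np.int64(163), np.int64(201), np.int64(212)), (131, np.int64(224), np.int64(236), np.int64(238)), (132, np.int64(230), np.int64(233), np.int64(232)), (133, np.int64(227), np.int64(233), np.int64(231)), (134, np.int64(231), np.int64(231), np.int64(233)), (135, np.int64(209), np.int64(232), np.int64(236)), (136, np.int64(127), np.int64(232), np.int64(241)), (137, np.int64(79), np.int64(231), np.int64(198)), (138, np.int64(85), np.int64(231), np.int64(189)), (139, np.int64(71), np.int64(231), np.int64(230)), (140, np.int64(196), np.int64(230), np.int64(237)), (141, np.int64(231), np.int64(231), np.int64(234))]
```

```bash
python3 -c "
from plant import *
print(finish_job())"
```

```text
the job is handed in; nothing more can be done
None
```

The jig is home against the end stop, the lever was pulled fully down and eased back to the top in hand, and the job is handed in; the ball slid about 4 mm in the grip at the bottom stop, and I judged lever travel from the camera and force readings.

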